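# Set and lock the dough sheeter's roller gap

### The arm

A 6-joint arm with a two-finger parallel gripper is mounted at the origin on a cart in front of the work surface, level with it; the furniture and walls round the work are solid. World frame = base frame: x ahead of the robot, y to its left, z up, the work surface at z = 0. Lengths are in mm, angles in rad, forces in N, time in s.
With the tool pointing down it reaches from about 350 to 925 mm from the base axis. Payload 6.4 kg.
Tool frame: the origin (TCP) lies midway between the tips of the shut fingers; the grasp point (between the pads) lies 19 mm behind it; z points along the fingers, x is the direction in which the jaws open and shut, and the axes are right-handed (so a half turn about z gives the same grasp; the last joint's range is limited). The gripper opens to 94 mm and grips with 3 to 60 N. Pads are 16 mm wide; open, the fingers measure 119 mm over their backs; the gripper's body (75 mm by 177 mm) begins 78 mm behind the grasp point.
Start: joints at [1.081, 0.245, 1.558, -0, 1.339, -0.174], TCP at [201.872, 617.868, 205.455] pointing down, gripper open.
Joint ranges: [-3.13, 3.13], [-1.02, 2.26], [0.13, 2.54], [-0.95, 4.09], [0.21, 2.88], [-2.74, 2.74]. Speed limits (rad/s): [2.57, 2.57, 3.14, 3.14, 3.14, 3.14].

### API

Orientations are given as a rotation vector (axis times angle).
In Python, from plant import robot, vision gives the robot as it stands.
- The arm moves only by the tool step_arm, never from a script. Its argument "rows" is a list of rows, each a list of 7 numbers: the shift along the tool's x, y, z scaled (see below), then the turn, a rotation vector about the tool's x, y, z scaled (see below), then the finger opening in mm, from 0 to 94. In form: [[dx, dy, dz, rx, ry, rz, hand], ...]. A call has 1 to 12 rows; each row is the pose to reach, as a shift and turn from the pose measured when the call began, along the tool's axes at that moment; what a row does not reach only later rows make up. The controller multiplies each number of a shift by 0.1 m and each number of a turn by 0.5 rad. A row lasts 1/8 s, in which the tool goes at most 62.5 mm and 10.7 degrees, less where a joint would pass 70% of its speed; a pose out of reach is approached as far as the arm can. A call with a number of a shift or a turn outside -1 to 1 is refused whole. A call with a gripper value outside its range is refused whole. The fingers move at their own pace and stop on an object; "grip_force" is the grip in N (left out, the last holds). Time passes only in rows, so rows that repeat a pose let the fingers close. It gives the time, the measured TCP pose, the force and the opening at its end, in the units of the state.
- robot.state(): the state, without advancing time (a new reading comes with each control period).
- vision.camera(name): name is "side" or "top" or "wrist"; returns a dict with "frame" (400x640x3 uint8, blue, green, red), "range_z" (400x640 float32, mm along the optical axis (not along the pixel's ray), 0 where there is no reading), "mtx" (3x3 intrinsics, pixels), "R" (3x3) and "t" (3): a world point X has camera coordinates R X + t. Camera axes: x right, y down, z forward; pixel columns grow to the right and rows downward; lengths in mm; the calibration is good to about 2 mm. A picture is of the moment at which its call begins.
- robot.job_done(): hands the job in, once; it reports no verdict.
The state is a dict: "time_s": time; "joint_positions": joint angles; "joint_velocities": joint speeds; "tau": joint torques, N m; "tcp_pos": TCP position; "ee_rot": TCP orientation; "ft_force": force on the tool from outside, world axes, zero at the start; "torque": the same for the moment, N m; "opening": finger opening in mm.
Only numpy, scipy, OpenCV 4.12 (cv2) and the standard library are available. Lean on these libraries where they do the work, as an engineer would, in place of code of your own. Each camera call takes 0.05 s, during which the arm holds its last target.

### The job

Set the dough sheeter to its finishing thickness: with a fingertip, flick the lugged edge of the flat black thickness wheel clockwise (seen from above), click by click, until its long raised rib points straight at the lock bolt, and do not turn it past that click. Then push the lock bolt's upright tab toward the wheel until the bolt is fully home between the two lugs. Grasp nothing, knock into none of the loose things on the counter, and finish clear of everything.

Things in the scene. Friction and masses are not known exactly. Their poses are not given: they have to be found in the camera images.
- dough_sheeter: Grey and steel dough sheeter, fixed. Origin on the counter under the axis of its thickness wheel; x points from wheel axis to lock bolt (away from the robot, plus yaw), y left, z up. Gear housing under the wheel: x -27 to +125, y -46 to +30 mm, 115 mm high; the wheel overhangs it at the front and left. Rollers and sheets: y -45 to -224 mm, at most 115 mm high.
- wheel_center (a point): On the wheel's vertical axis, half-way up its edge, 127 mm above the counter; sheeter's axes, does not turn. Wheel: black disc of radius 34 mm, 16 mm thick (119 to 135 mm above the counter), hub top at 142 mm. Six lugs with round ends, 11 mm wide, as thick as the disc, reach out to 52 mm from the axis. The bolt lies at +x of it, the free front edge at -x.
- rib_end (a point): Outer end, 33 mm from the axis, of the long raised metal rib on the wheel's top face; turns with the wheel. The rib lies at one of the six gaps between lugs (the other five have a small dot); lugs stand 30 degrees to either side of it, then every 60. At rest on a click, lugs stand at 30, 90, 150... degrees from the sheeter's x: a gap faces the bolt, another the front (-x).
- thickness_wheel (a joint): Wheel angle in rad, growing clockwise seen from above (a lug at the front edge then moves to the sheeter's +y, left). One click is 1.047 rad (60 degrees). A spring roller pulls it to the nearest rest: 0, 1.047 ... 5.236; 3 to 6 N at a lug carries it over the crest half-way. At 4.189 the rib points at the bolt: finishing setting. It starts two to four clicks before that.
- lock_bolt (a joint): Travel of the lock bolt toward the wheel in m: 0 to 0.002 at the start (drawn back), 0.016 fully home, its 32 mm wide nose in the gap between two lugs. It stays where it is left (about 2 N of friction). It enters only while the wheel rests on a click, and then blocks the wheel.
- bolt_tab (a point): Middle of the rear face (away from the wheel) of the bolt's upright black tab, 149 mm above the counter; sheeter's axes. Tab: 28 mm wide (y), 9 mm thick (x), 127 to 157 mm above the counter. Drawn back, this face is 116.5 mm from the wheel axis. Push it toward -x. Behind it the bolt's bar goes on for 6 mm, 131 mm high; then only the housing top at 115 mm.
- scraper: Bystander, loose: steel bench scraper with wooden grip, 108 x 135 x 23 mm, lying flat in front of the sheeter; origin under its centre.
- timer: Bystander, loose: round wind-up timer, 68 mm across, 64 mm high, at the front left; origin under its centre.
- tumbler: Bystander, loose: drinking glass, 80 mm across, 91 mm high, to the right of the sheeter; origin under its centre.

How it is judged:
By the outcome, as a careful person would: the job done as asked, in the order asked, and still so for the second after the job is handed in, with the robot touching nothing.
It also fails if it takes over 58 s, if anything falls off the work surface, if the arm or the gripper's body presses on something with over 40 N, if the wrist force passes 120 N, or if a joint passes its speed limit or range.

## Working session

There is one attempt and no reset: what is moved stays moved. The work goes in short steps, Python scripts to look and compute and a tool call to move; the robot and the scene stay as the last step left them, time stands still between calls to the robot, and variables do not carry over. Pictures are saved under pics/ and viewed, and the job is handed in when it is done.

Besides the shell and the picture viewer there is one more tool, called after "Emit:" as name([rows], argument=value, ...), one row to a line, values as JSON. step_arm: Moves the arm, as the interface text tells. Shifts and turns lie within -1 to 1; 1 stands for 0.1 m of shift or 0.5 rad of turn. Its arguments: {"type":"object","properties":{"rows":{"type":"array","items":{"type":"array","items":{"type":"number"}}},"grip_force":{"type":"number"}},"required":["rows"]}

```bash
mkdir -p pics; ls; cat > h.py <<'E'
import numpy as np, cv2
from plant import robot, vision
from scipy.spatial.transform import Rotation as Ro
def pt(c,u,v,z=None):
    K,R,t=c["mtx"],c["R"],c["t"]
    ray=np.linalg.inv(K)@[u,v,1]
    if z is None: return R.T@(ray*c["range_z"][int(v),int(u)]-t)
    o=-R.T@t; d=R.T@ray
    return o+d*(z-o[2])/d[2]
def px(c,X):
    p=c["mtx"]@(c["R"]@np.array(X)+c["t"]); return p[:2]/p[2]
E
python3 - <<'E'
from h import *
for n in("side","top","wrist"):
    c=vision.camera(n); cv2.imwrite(f"pics/{n}0.png",c["frame"]); print(n,-c["R"].T@c["t"],c["R"][2])
    np.savez(f"{n}0.npz",**c)
print(robot.state())
E
```

```text
pics
side [513.83645268 646.37558071 712.97692832] [ 0.02166511 -0.68934921 -0.72410516]
top [ 399.72829643   47.44689725 1119.91191433] [ 0.14557304  0.00114152 -0.98934685]
wrist [131.28842903 641.22169193 384.03958393] [ 0.24207015 -0.08227467 -0.96676415]
{'time_s': 0.15, 'joint_positions': array([ 1.08090012e+00,  2.45638751e-01,  1.55872584e+00, -9.45965238e-06,
        1.33872537e+00, -1.74067142e-01]), 'joint_velocities': array([ 0.00048603, -0.00253059, -0.0035222 ,  0.00192833, -0.00136604,
       -0.00099742]), 'tau': array([ 1.08782948e-03, -4.16261280e+01, -3.14983392e+01,  6.84520835e-02,
        3.15607467e-02, -8.27941176e-05]), 'tcp_pos': array([201.64649914, 617.43978648, 204.61242182]), 'ee_rot': array([ 2.54260245e+00,  1.84407163e+00, -2.10753014e-03]), 'ft_force': array([0.91947109, 0.41151194, 0.22106151]), 'torque': array([ 0.00524152, -0.03750732, -0.02222129]), 'opening': 94.02049002099129}
```

View pics/side0.png

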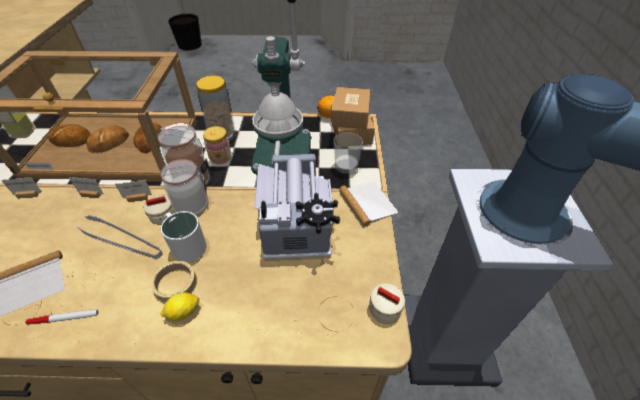

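View pics/top0.png

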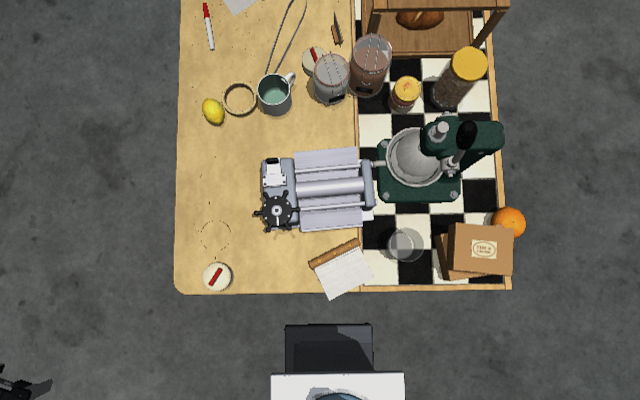

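The top view has the wheel at about (277,211), with the bolt tab further away from the robot at about (273,165). The timer is at (217,276), the scraper at (340,265) and the glass at (402,244). I'll enlarge the crops next.

```bash
python3 - <<'E'
import cv2
a=cv2.imread("pics/top0.png")[140:250,240:390]; cv2.imwrite("pics/topc.png",cv2.resize(a,None,fx=5,fy=5,interpolation=cv2.INTER_CUBIC))
a=cv2.imread("pics/side0.png")[150:270,240:360]; cv2.imwrite("pics/sidec.png",cv2.resize(a,None,fx=5,fy=5,interpolation=cv2.INTER_CUBIC))
E
```

```text
(no output)
```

View pics/topc.png

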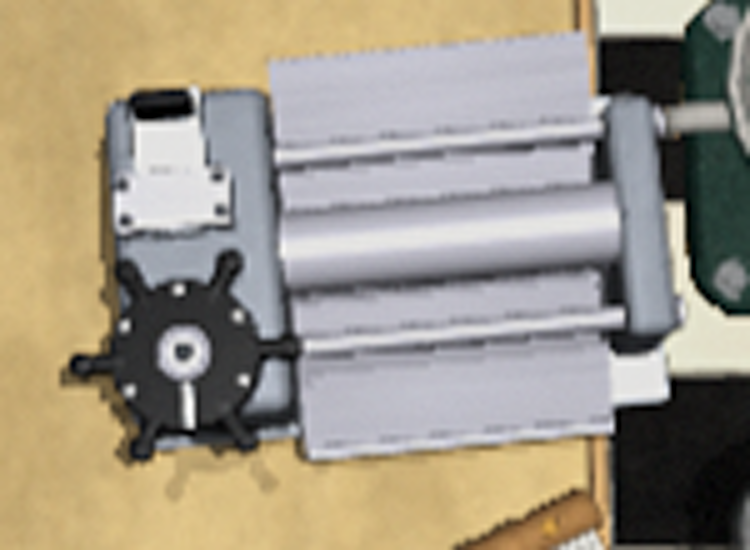

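View pics/sidec.png

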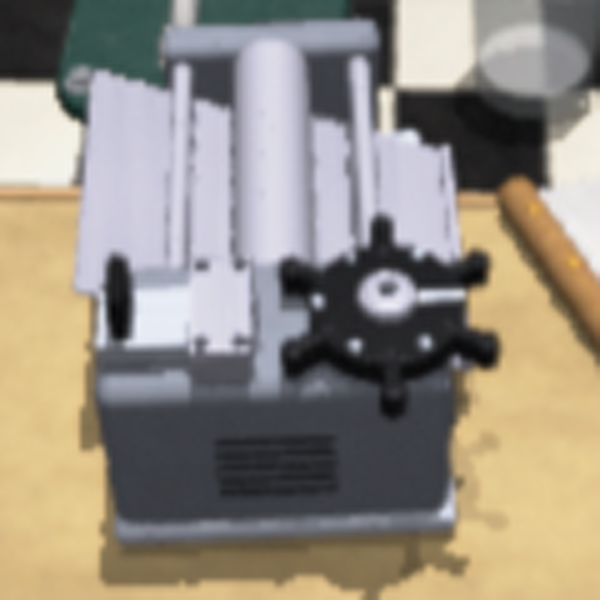

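View pics/wrist0.png

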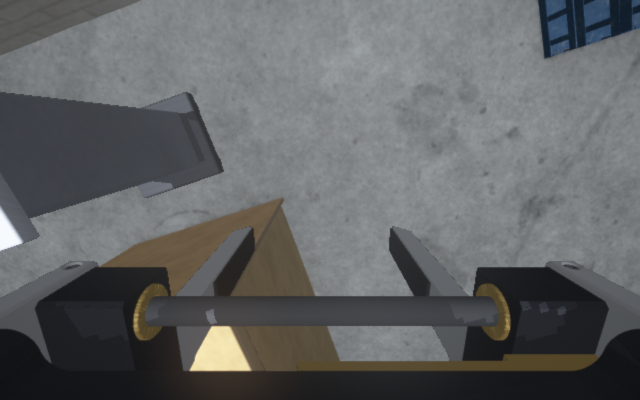

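The rib points at the front (-x), away from the bolt, so it needs three clicks. Next I'll fit the pose from both views.

```bash
python3 - <<'E'
from h import *
from scipy.optimize import least_squares
T=dict(np.load("top0.npz")); S=dict(np.load("side0.npz"))
def f(c,o,w): return [(c,np.array(p)/5+o) for p in w]
def sim(p,q):
    cs,s=np.cos(p[2]),np.sin(p[2]); return [p[0]+cs*q[0]-s*q[1],p[1]+s*q[0]+cs*q[1],q[2]]
# lugs end centre r~46.5
ang=np.radians([-30,30,90,150,210,270])
top=[(229,260),(127,267),(80,365),(140,450),(250,443),(292,348)]
sid=[(383,225),(290,273),(297,355),(393,397),(483,348),(473,265)]
# side lugs: bolt is to image left; left(+y) is toward camera (down)
sa=np.radians([-90,-30,30,90,150,210])
def lug(a,z): return [46.5*np.cos(a),46.5*np.sin(a),z]
def mk(c,o,pts): return [(c,np.array(p)/5+o,q) for p,q in pts]
obsT=mk(T,[240-.4,140-.4],list(zip(top,[lug(a,135) for a in ang]))+[((184,351),(0,0,142)),((188,424),(-33,0,137)),((162,93),(112,0,157))])
obsS=mk(S,[240-.4,150-.4],list(zip(sid,[lug(a,132) for a in sa]))+[((387,288),(0,0,142))])
for ob in (obsT,obsS,obsT+obsS):
    r=lambda p:np.concatenate([px(c,sim(p,q))-u for c,u,q in ob])
    s=least_squares(r,[560,150,0],loss="soft_l1"); print(s.x,np.round(r(s.x).reshape(-1,2),1).tolist())
p=s.x
print("center",sim(p,(0,0,127)),"tab",sim(p,(116.5,0,149)))
for c,n,u in((T,"timer",(217,277)),(T,"scr",(340,266)),(T,"scrgrip",(335,253)),(T,"glass",(403,245))): print(n,pt(c,*u),pt(c,*u,z=0))
for u,v in [(273,163),(272,160),(272,159),(270,161)]: print(pt(T,u,v))
E
```

```text
[5.27404742e+02 1.29627876e+02 6.93695488e-02] [[0.4, -0.0], [-0.1, 0.4], [0.1, -0.4], [-0.1, -0.2], [-1.0, -0.6], [-0.3, -0.6], [0.1, 0.2], [0.6, 0.7], [0.1, 0.5]]
[5.26927057e+02 1.32259494e+02 7.62373499e-02] [[-0.4, 0.8], [0.0, -0.3], [-1.0, -0.1], [-0.1, -0.5], [0.8, -0.3], [0.8, -0.2], [-0.1, 0.9]]
[5.27207742e+02 1.30336201e+02 6.86724516e-02] [[0.1, 0.1], [-0.4, 0.5], [-0.2, -0.3], [-0.4, -0.1], [-1.3, -0.5], [-0.6, -0.5], [-0.3, 0.3], [0.2, 0.8], [-0.2, 0.6], [-0.4, 0.2], [0.0, -1.0], [-1.2, -0.9], [-0.3, -1.3], [0.5, -0.9], [0.8, -0.7], [-0.2, 0.2]]
center [np.float64(527.207741826765), np.float64(130.33620131672365), 127] tab [np.float64(643.4331482639551), np.float64(138.330255263874), 149]
timer [383.36384637 275.23588734  62.60985855] [382.39479887 288.72478237   0.        ]
scr [403.8636499  -13.90818033   8.51512794] [403.89533351 -14.37826117   0.        ]
scrgrip [435.18331771  -1.74218128  24.30461824] [435.96984109  -2.8333768    0.        ]
glass [ 452.19085141 -169.7132191    11.54013535] [ 452.73708057 -171.97424485    0.        ]
[632.70186525 136.60053842 143.56372994]
[636.87538065 137.76663127 154.58019458]
[639.31452576 137.82617653 153.84566309]
[633.82527251 141.82499415 158.17619279]
```

The two views agree: wheel centre at about (527,130), sheeter yaw 0.069, tab rear face at about (643,138). I'll push at the front, from the sheeter's -y to +y with the fingers shut, stopping each push at y = 0 so it ends exactly on a click.

```bash
cat >> h.py <<'E'
C=np.array([527.2,130.3]); YAW=0.069
ex=np.array([np.cos(YAW),np.sin(YAW)]); ey=np.array([-ex[1],ex[0]])
def go(x,y,z,yaw=YAW):
    """sheeter target -> shift/turn in tool units"""
    s=robot.state(); R=Ro.from_rotvec(s["ee_rot"])
    P=np.append(C+x*ex+y*ey,z)
    Rt=Ro.from_matrix(np.array([[np.cos(yaw),np.sin(yaw),0],[np.sin(yaw),-np.cos(yaw),0],[0,0,-1]]))
    print("shift",np.round(R.inv().apply(P-s["tcp_pos"])/100,3),"turn",np.round((R.inv()*Rt).as_rotvec()/.5,3))
def st():
    s=robot.state(); d=s["tcp_pos"][:2]-C
    print("t",s["time_s"],"S",np.round([d@ex,d@ey,s["tcp_pos"][2]],1),"F",np.round(s["ft_force"],1),"open",s["opening"])
E
python3 - <<'E'
from h import *
st();go(-80,-45,205)
# tall things near
T=dict(np.load("top0.npz")); z=T["range_z"]
v,u=np.mgrid[0:400,0:640]; ray=np.stack([u,v,np.ones_like(u)],-1)@np.linalg.inv(T["mtx"]).T
X=(ray*z[...,None]-T["t"])@T["R"]; m=(z>0)&(X[...,2]>160)&(X[...,0]>450)
for xl in range(600,900,40):
  k=m&(X[...,0]>=xl)&(X[...,0]<xl+40); print(xl,[(int(X[...,1][k&(X[...,1]//50==b)].size),b*50,int(X[...,2][k&(X[...,1]//50==b)].max())) for b in range(-6,8) if (k&(X[...,1]//50==b)).any()])
E
```

```text
t 0.15 S [-291.2  508.4  204.6] F [0.9 0.4 0.2] open 94.02049002099129
shift [-4.337e+00  4.035e+00  2.000e-03] turn [1.000e-03 3.000e-03 2.372e+00]
600 [(720, -300, 315), (350, -250, 315), (1139, -200, 366), (174, -150, 208)]
640 [(317, -300, 315), (246, -250, 316), (472, -200, 364), (126, -150, 209)]
680 [(28, -250, 306), (25, -200, 304)]
720 []
760 [(13, -300, 184)]
800 [(388, -300, 190), (3, -150, 164), (14, -100, 167)]
840 [(249, -300, 190), (200, -150, 170), (327, -100, 168), (8, -50, 164)]
880 [(184, -150, 169), (316, -100, 170), (4, -50, 163)]
```

Emit:
step_arm([
  [-0.43,0.4,0,0,0,0,0],
  [-0.87,0.8,0,0,0,0,0],
  [-0.87,0.8,0,0,0,0,0],
], grip_force=20)

```text
time_s: 0.52
tcp_pos: [251.4, 507.2, 203.9]
ee_rot: [2.545, 1.839, -0.005]
ft_force: [1.1, 0.3, -0.0]
opening: 67.4
```

Emit:
step_arm([
  [-0.43,0.4,0,0,0,0,0],
  [-0.87,0.8,0,0,0,0,0],
  [-0.87,0.8,0,0,0,0,0],
])

```text
time_s: 0.9
tcp_pos: [301.1, 397.9, 204.2]
ee_rot: [2.549, 1.834, -0.004]
ft_force: [-0.6, 1.0, 0.0]
opening: 37.3
```

Emit:
step_arm([
  [-0.43,0.4,0,0,0,0,0],
  [-0.87,0.8,0,0,0,0,0],
  [-0.87,0.8,0,0,0,0,0],
])

```text
time_s: 1.27
tcp_pos: [350.6, 288.9, 204.8]
ee_rot: [2.553, 1.829, -0.003]
ft_force: [0.3, -0.2, -0.1]
opening: 7.6
```

Emit:
step_arm([
  [-0.43,0.4,0,0,0,0.33,0],
  [-0.87,0.8,0,0,0,0.66,0],
  [-0.87,0.8,0,0,0,1,0],
  [-0.87,0.8,0,0,0,1,0],
])

```text
time_s: 1.78
tcp_pos: [398.6, 181.9, 205.2]
ee_rot: [2.924, 1.145, -0.002]
ft_force: [0.3, -0.2, -0.3]
opening: 0.5
```

```bash
python3 -c "
from h import *
st();go(-80,-45,205)"
```

```text
t 1.775 S [-124.7   60.4  205.2] F [ 0.3 -0.2 -0.3] open 0.5065930627832506
shift [-0.312  1.101  0.003] turn [0.002 0.002 1.354]
```

Emit:
step_arm([
  [-0.15,0.5,0,0,0,0.33,0],
  [-0.3,1.0,0,0,0,0.66,0],
  [-0.3,1.0,0,0,0,1,0],
  [-0.3,1.0,0,0,0,1,0],
])

```text
time_s: 2.28
tcp_pos: [444.6, 89.4, 205.2]
ee_rot: [3.116, 0.395, -0.002]
ft_force: [-0.2, -0.2, -0.1]
opening: 0.4
```

```bash
python3 -c "
from h import *
st();go(-80,-45,205)
c=vision.camera('wrist');cv2.imwrite('pics/w1.png',c['frame'])"
```

```text
t 2.275 S [-85.2 -35.1 205.2] F [-0.2 -0.2 -0.1] open 0.42567337363279384
shift [0.033 0.106 0.002] turn [0.002 0.002 0.366]
```

View pics/w1.png

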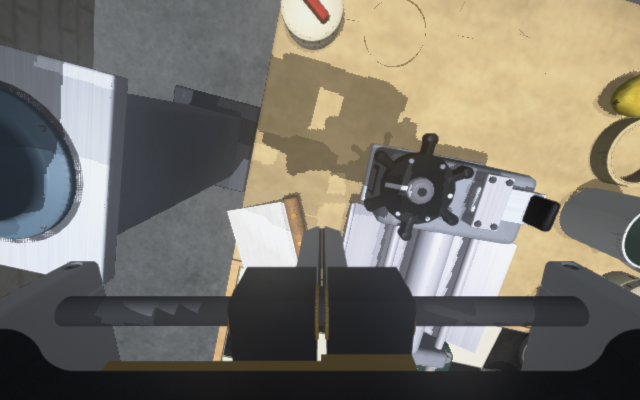

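The wrist view shows the hub at about (422,190) with the rib pointing left (front), and the shut fingertips near (322,232). I'll finish the turn, then cross-check the wheel centre from here.

Emit:
step_arm([
  [0.03,0.1,0,0,0,0.36,0],
  [0.03,0.1,0,0,0,0.36,0],
  [0.03,0.1,0,0,0,0.36,0],
])

```text
time_s: 2.7
tcp_pos: [449.6, 81.5, 205.2]
ee_rot: [3.138, 0.123, -0.002]
ft_force: [0.1, -0.3, -0.1]
opening: 0.6
```

```bash
python3 -c "
from h import *
st();go(-52,-45,120)
c=vision.camera('wrist');a=c['frame'];np.savez('w2.npz',**c)
print(px(c,robot.state()['tcp_pos']),px(c,[*C,142]))
cv2.imwrite('pics/w2.png',cv2.resize(a[100:300,260:560],None,fx=2.6,fy=2.6,interpolation=cv2.INTER_CUBIC))"
```

```text
t 2.7 S [-80.8 -43.3 205.2] F [ 0.1 -0.3 -0.1] open 0.6166850627522615
shift [0.289 0.019 0.852] turn [0.002 0.002 0.019]
[321.23539397 239.08872639] [413.62077889 165.99144934]
```

View pics/w2.png

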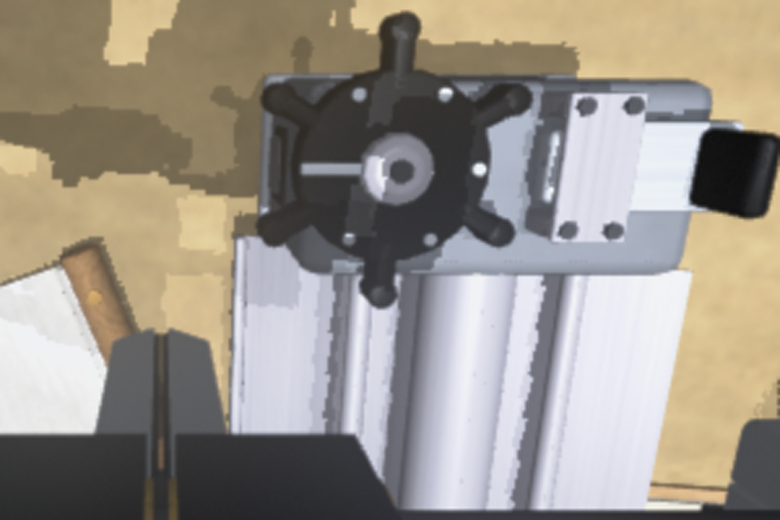

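The hub is at crop (401,171), which is (414,166) in the full image. The prediction was (413.6,166.0), so the fit is good. Now I'll go down, move in, and flick once.

Emit:
step_arm([
  [0,0,0.4,0,0,0.02,0],
  [0,0,0.85,0,0,0.02,0],
  [0.15,0.02,0.85,0,0,0.02,0],
  [0.29,0.02,0.85,0,0,0.02,0],
  [0.29,0.02,0.85,0,0,0.02,0],
])

```text
time_s: 3.38
tcp_pos: [479.9, 81.6, 121.1]
ee_rot: [3.139, 0.108, 0.001]
ft_force: [0.5, -0.4, 0.5]
opening: 0.7
```

Emit:
step_arm([
  [0,-0.06,0,0,0,0,0],
  [0,-0.12,0,0,0,0,0],
  [0,-0.18,0,0,0,0,0],
  [0,-0.23,0,0,0,0,0],
])

```text
time_s: 3.88
tcp_pos: [477.5, 104.7, 120.9]
ee_rot: [3.138, 0.109, -0.001]
ft_force: [-1.2, -0.9, -0.3]
opening: 0.2
```

```bash
python3 -c "
from h import *
st();go(-52,0,120)"
```

```text
t 3.875 S [-51.3 -22.1 120.9] F [-1.2 -0.9 -0.3] open 0.17565844532700625
shift [-0.007 -0.221  0.009] turn [0.004 0.001 0.001]
```

Emit:
step_arm([
  [0,-0.06,0,0,0,0,0],
  [0,-0.12,0,0,0,0,0],
  [0,-0.18,0,0,0,0,0],
  [0,-0.22,0,0,0,0,0],
  [0,-0.22,0,0,0,0,0],
])

```text
time_s: 4.5
tcp_pos: [476.1, 127.0, 120.9]
ee_rot: [3.138, 0.109, -0.0]
ft_force: [0.0, -0.6, -0.1]
opening: 0.4
```

```bash
python3 -c "
from h import *
st();go(-80,0,120)
c=vision.camera('wrist');a=c['frame']
cv2.imwrite('pics/w3.png',cv2.resize(a[60:260,260:560],None,fx=2.6,fy=2.6,interpolation=cv2.INTER_CUBIC))"
```

```text
t 4.5 S [-51.2   0.3 120.9] F [ 0.  -0.6 -0.1] open 0.3522174598180276
shift [-0.288  0.002  0.009] turn [0.003 0.001 0.001]
```

View pics/w3.png

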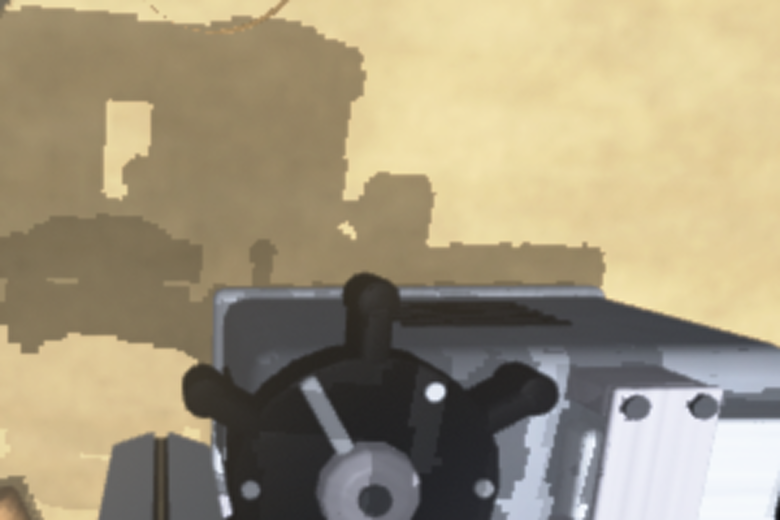

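One click is done: the rib now points front-left, and the finger sits in the front gap under almost no force. I'll repeat.

Emit:
step_arm([
  [-0.15,0,0,0,0,0,0],
  [-0.29,0,0,0,0,0,0],
  [-0.29,0,0,0,0,0,0],
  [-0.29,0.22,0,0,0,0,0],
  [-0.29,0.45,0,0,0,0,0],
  [-0.29,0.45,0,0,0,0,0],
  [-0.15,0.45,0,0,0,0,0],
  [0,0.45,0,0,0,0,0],
  [0,0.45,0,0,0,0,0],
])

```text
time_s: 5.68
tcp_pos: [480.3, 82.6, 121.1]
ee_rot: [3.138, 0.111, 0.0]
ft_force: [-0.1, 0.3, 0.3]
opening: 0.3
```

Emit:
step_arm([
  [0,-0.06,0,0,0,0,0],
  [0,-0.12,0,0,0,0,0],
  [0,-0.18,0,0,0,0,0],
  [0,-0.23,0,0,0,0,0],
  [0,-0.29,0,0,0,0,0],
  [0,-0.35,0,0,0,0,0],
  [0,-0.4,0,0,0,0,0],
  [0,-0.44,0,0,0,0,0],
  [0,-0.44,0,0,0,0,0],
])

```text
time_s: 6.8
tcp_pos: [477.3, 126.8, 121.1]
ee_rot: [3.138, 0.111, 0.001]
ft_force: [-0.4, -0.9, -0.4]
opening: 0.8
```

```bash
python3 -c "
from h import *
st();go(-80,0,120)
c=vision.camera('wrist');a=c['frame']
cv2.imwrite('pics/w4.png',cv2.resize(a[60:260,260:560],None,fx=2.6,fy=2.6,interpolation=cv2.INTER_CUBIC))"
```

```text
t 6.8 S [-5.000e+01 -1.000e-01  1.211e+02] F [-0.4 -0.9 -0.4] open 0.8181184506277791
shift [-0.3   -0.001  0.011] turn [ 0.003 -0.001  0.004]
```

View pics/w4.png

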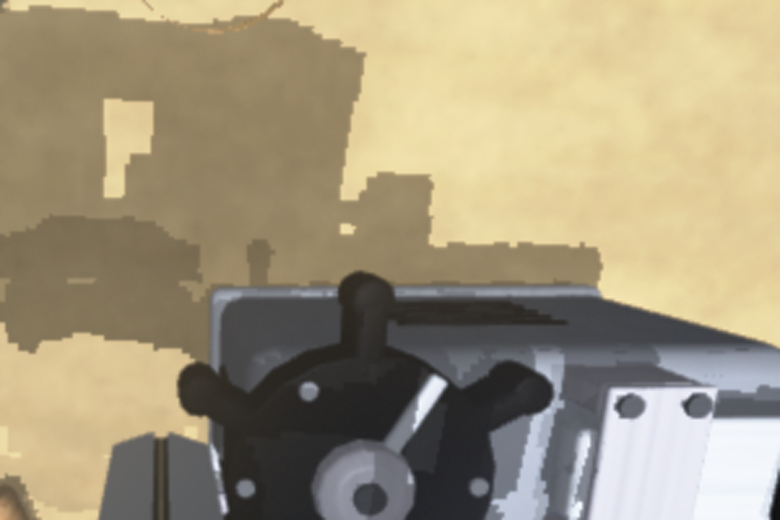

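The second click is done: the rib points back-left, 60° short of the bolt. One more, then back out.

Emit:
step_arm([
  [-0.15,0,0,0,0,0,0],
  [-0.3,0,0,0,0,0,0],
  [-0.3,0,0,0,0,0,0],
  [-0.3,0.22,0,0,0,0,0],
  [-0.3,0.45,0,0,0,0,0],
  [-0.3,0.45,0,0,0,0,0],
  [-0.15,0.45,0,0,0,0,0],
  [-0.02,0.45,0,0,0,0,0],
  [-0.02,0.45,0,0,0,0,0],
])

```text
time_s: 7.98
tcp_pos: [479.1, 82.0, 121.2]
ee_rot: [3.138, 0.112, 0.0]
ft_force: [-0.2, -0.6, 0.3]
opening: 0.5
```

Emit:
step_arm([
  [0,-0.06,0,0,0,0,0],
  [0,-0.12,0,0,0,0,0],
  [0,-0.18,0,0,0,0,0],
  [0,-0.23,0,0,0,0,0],
  [0,-0.29,0,0,0,0,0],
  [0,-0.35,0,0,0,0,0],
  [0,-0.4,0,0,0,0,0],
  [0,-0.44,0,0,0,0,0],
  [0,-0.44,0,0,0,0,0],
])

```text
time_s: 9.1
tcp_pos: [476.1, 126.2, 121.2]
ee_rot: [3.138, 0.112, 0.001]
ft_force: [-0.7, 0.3, 0.6]
opening: 0.6
```

Emit:
step_arm([
  [-0.15,0,0,0,0,0,0],
  [-0.3,0,0,0,0,0,0],
  [-0.3,0,0,0,0,0,0],
  [-0.3,0,-0.5,0,0,0,0],
  [-0.3,0,-0.9,0,0,0,0],
  [-0.3,0,-0.9,0,0,0,0],
])

```text
time_s: 9.85
tcp_pos: [448.5, 124.1, 215.0]
ee_rot: [3.138, 0.112, 0.013]
ft_force: [-0.0, 0.3, -0.5]
opening: 0.9
```

```bash
python3 -c "
from h import *
st();go(140,45,210)
c=vision.camera('wrist');a=c['frame']
cv2.imwrite('pics/w5.png',cv2.resize(a[60:260,260:560],None,fx=2.6,fy=2.6,interpolation=cv2.INTER_CUBIC))"
```

```text
t 9.85 S [-78.9  -0.7 215. ] F [-0.   0.3 -0.5] open 0.8593807240162891
shift [ 2.19  -0.452  0.067] turn [ 0.004 -0.017  0.005]
```

View pics/w5.png

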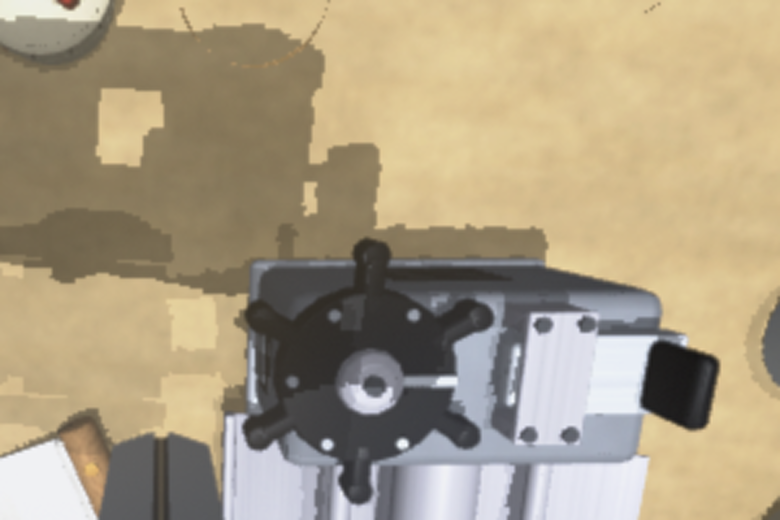

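The rib at crop (430,381) now points straight at the bolt, and the lugs look settled. Next I'll travel over the top to a spot behind the tab.

Emit:
step_arm([
  [0.5,0,0,0,0,0,0],
  [1.0,0,0,0,0,0,0],
  [1.0,0,0,0,0,0,0],
])

```text
time_s: 10.28
tcp_pos: [547.4, 130.9, 209.4]
ee_rot: [3.138, 0.111, -0.003]
ft_force: [-0.2, -0.8, -0.2]
opening: 0.3
```

Emit:
step_arm([
  [0.5,0,0,0,0,0,0],
  [1.0,0,0,0,0,0,0],
  [1.0,0,0,0,0,0,0],
])

```text
time_s: 10.65
tcp_pos: [647.2, 137.6, 206.2]
ee_rot: [3.138, 0.11, -0.009]
ft_force: [0.2, 0.3, -0.9]
opening: 0.6
```

```bash
python3 -c "
from h import *
st();go(147,0,138)"
```

```text
t 10.65 S [120.3  -1.  206.2] F [ 0.2  0.3 -0.9] open 0.5525926669985891
shift [ 0.271 -0.01   0.68 ] turn [0.003 0.012 0.003]
```

Emit:
step_arm([
  [0.28,-0.01,0,0,0.01,0,0],
  [0.28,-0.01,0,0,0.01,0,0],
  [0.28,-0.01,0.2,0,0.01,0,0],
  [0.28,-0.01,0.2,0,0.01,0,0],
])

```text
time_s: 11.15
tcp_pos: [672.2, 140.5, 183.0]
ee_rot: [3.138, 0.111, -0.01]
ft_force: [0.3, -0.4, 0.6]
opening: 0.5
```

```bash
python3 -c "
from h import *
st();go(147,0,138)
for n in('side','wrist'):
  c=vision.camera(n);a=c['frame']
  cv2.imwrite('pics/%s6.png'%n,cv2.resize(a[100:260,200:360] if n=='side' else a[100:300,150:450],None,fx=2.6 if n!='side' else 3.7,fy=2.6 if n!='side' else 3.7,interpolation=cv2.INTER_CUBIC))"
```

```text
t 11.15 S [145.4   0.2 183. ] F [ 0.3 -0.4  0.6] open 0.5344154535580042
shift [0.019 0.001 0.45 ] turn [0.002 0.013 0.003]
```

View pics/side6.png

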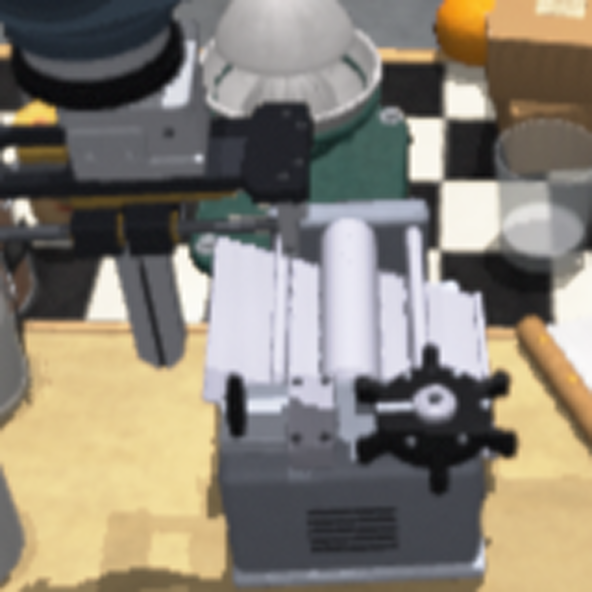

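View pics/wrist6.png

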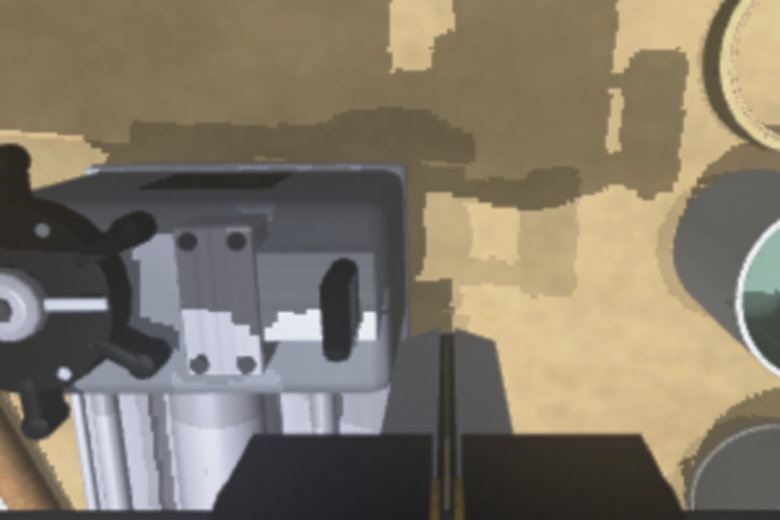

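The finger is behind the tab (tab at crop (340,305), fingertip at (447,330)) with room to spare. I'll lower it and push in small rows.

Emit:
step_arm([
  [0.01,0,0.25,0,0.01,0,0],
  [0.01,0,0.45,0,0.01,0,0],
  [0.01,0,0.45,0,0.01,0,0],
  [-0.08,0,0.45,0,0.01,0,0],
  [-0.13,0,0.45,0,0.01,0,0],
  [-0.16,0,0.45,0,0.01,0,0],
  [-0.19,0,0.45,0,0.01,0,0],
  [-0.22,0,0.45,0,0.01,0,0],
  [-0.22,0,0.45,0,0.01,0,0],
])

```text
time_s: 12.38
tcp_pos: [652.1, 139.0, 140.9]
ee_rot: [3.138, 0.111, 0.005]
ft_force: [1.0, -0.2, 0.7]
opening: 0.2
```

```bash
python3 -c "
from h import *
st();go(113,0,138)
for n in('side',):
  c=vision.camera(n);a=c['frame']
  cv2.imwrite('pics/%s7.png'%n,cv2.resize(a[150:270,220:370],None,fx=5,fy=5,interpolation=cv2.INTER_CUBIC))"
```

```text
t 12.375 S [125.2   0.  140.9] F [ 1.  -0.2  0.7] open 0.19373276247942287
shift [-0.122  0.     0.029] turn [ 0.003 -0.007  0.003]
```

View pics/side7.png

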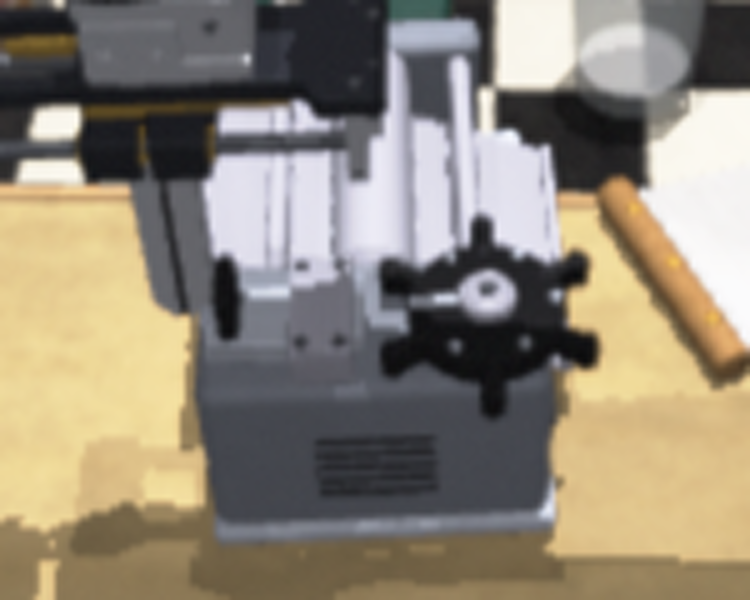

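The finger is just behind the tab at the right height. Continuing the push.

Emit:
step_arm([
  [-0.03,0,0.01,0,0,0,0],
  [-0.06,0,0.01,0,0,0,0],
  [-0.09,0,0.01,0,0,0,0],
  [-0.09,0,0.01,0,0,0,0],
])

```text
time_s: 12.92
tcp_pos: [642.7, 138.3, 139.7]
ee_rot: [3.138, 0.111, 0.004]
ft_force: [1.8, 0.1, 1.7]
opening: 0.5
```

Emit:
step_arm([
  [-0.02,0,0,0,0,0,0],
  [-0.04,0,0,0,0,0,0],
  [-0.04,0,0,0,0,0,0],
])

```text
time_s: 13.3
tcp_pos: [639.7, 138.0, 139.9]
ee_rot: [3.139, 0.11, 0.009]
ft_force: [6.2, 0.8, -0.5]
opening: 0.3
```

```bash
python3 -c "
from h import *
st()
for n in('side',):
  c=vision.camera(n);a=c['frame']
  cv2.imwrite('pics/%s8.png'%n,cv2.resize(a[150:270,220:370],None,fx=5,fy=5,interpolation=cv2.INTER_CUBIC))"
```

```text
t 13.3 S [ 1.128e+02 -1.000e-01  1.399e+02] F [ 6.2  0.8 -0.5] open 0.325724389995383
```

View pics/side8.png

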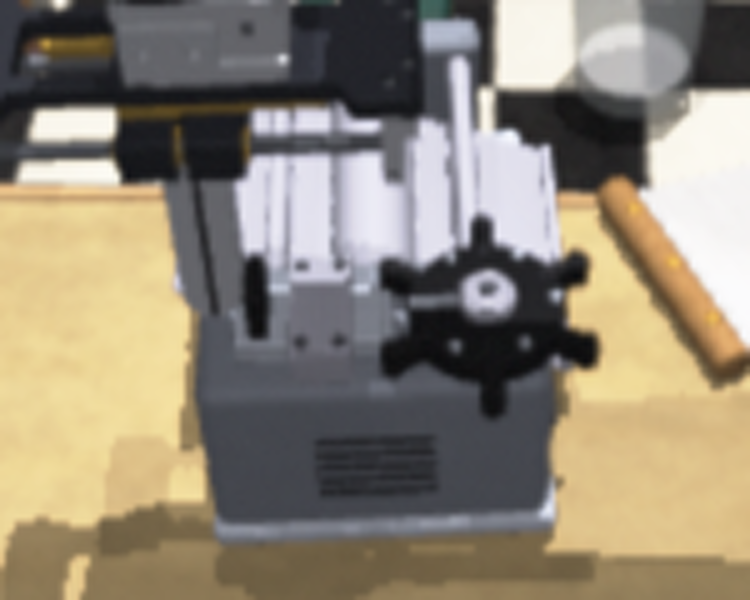

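The tab has moved about 30 crop pixels toward the wheel, and the force has risen to 6 N, which suggests the end stop. I'll press slightly further to confirm.

Emit:
step_arm([
  [-0.02,0,0,0,0,0,0],
  [-0.03,0,0,0,0,0,0],
  [-0.03,0,0,0,0,0,0],
])

```text
time_s: 13.72
tcp_pos: [639.5, 138.0, 140.3]
ee_rot: [3.139, 0.11, 0.021]
ft_force: [12.1, 1.4, -4.9]
opening: 0.3
```

It stalled at 12 N with almost no further motion, so the bolt is on its stop. I'll back off, raise the finger and check.

Emit:
step_arm([
  [0.15,0,0,0,0,0,0],
  [0.3,0,0,0,-0.03,0,0],
  [0.3,0,0,0,-0.03,0,0],
  [0.3,0,-0.5,0,-0.03,0,0],
  [0.3,0,-0.9,0,-0.03,0,0],
  [0.3,0,-0.9,0,-0.03,0,0],
])

```text
time_s: 14.48
tcp_pos: [669.3, 140.3, 235.0]
ee_rot: [3.139, 0.11, 0.008]
ft_force: [0.1, 0.4, -0.6]
opening: 0.3
```

```bash
python3 -c "
from h import *
st()
for n,s in(('side',np.s_[150:270,220:370]),('wrist',np.s_[100:300,0:400]),('top',np.s_[140:300,200:420])):
  c=vision.camera(n);a=c['frame'][s];f=min(800/a.shape[1],600/a.shape[0])
  np.savez(n+'9.npz',**c)
  cv2.imwrite('pics/%s9.png'%n,cv2.resize(a,None,fx=f,fy=f,interpolation=cv2.INTER_CUBIC)[:600,:800]); print(n,f)"
```

```text
t 14.475 S [1.424e+02 2.000e-01 2.350e+02] F [ 0.1  0.4 -0.6] open 0.295024605763937
side 5.0
wrist 2.0
top 3.6363636363636362
```

View pics/side9.png

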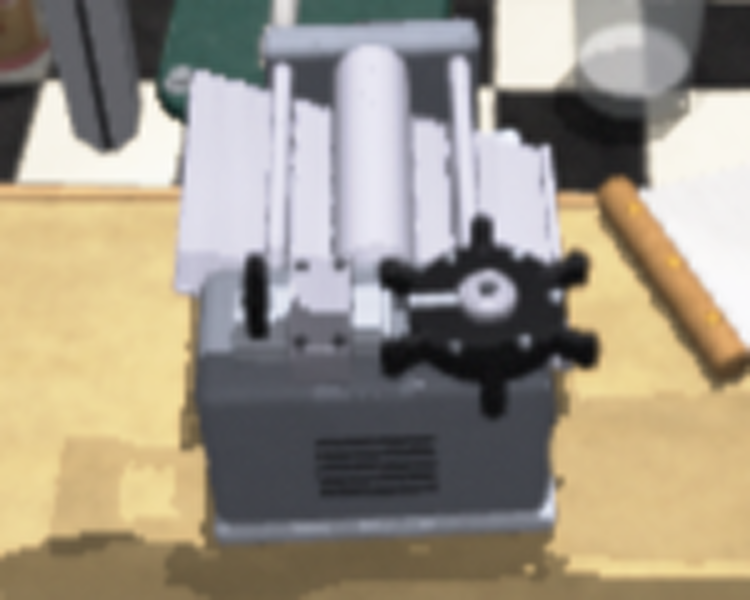

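View pics/wrist9.png

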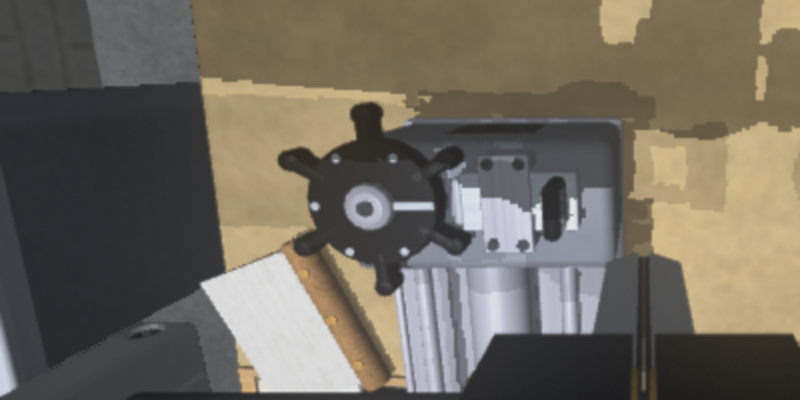

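View pics/top9.png

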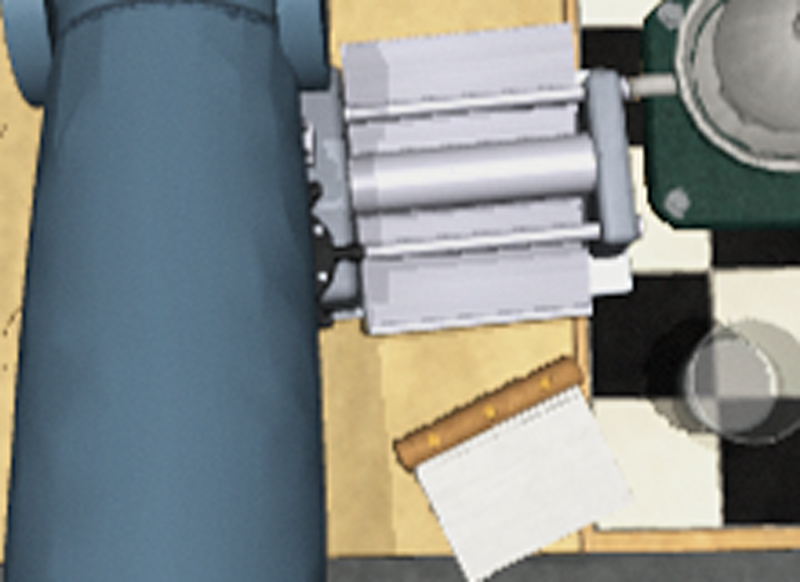

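The bolt's nose (wrist crop ~(468,210)) is in the gap, the rib still faces it, and the bystanders look unmoved. I'll check the tab's travel numerically.

```bash
python3 -c "
from h import *
W=dict(np.load('wrist9.npz')); S9=dict(np.load('side9.npz')); S0=dict(np.load('side0.npz'))
W2=dict(np.load('w2.npz'))
def s(P): d=P[:2]-C; return np.round([d@ex,d@ey],1)
for x in (364,): print('hub',s(pt(W,x/2,100+209/2,142)))
# tab top edges front/rear at z=157
for u,v in [(556,182),(567,240),(553,210),(544,240),(568,182)]: print(s(pt(W,u/2,100+v/2,157)), s(pt(W,u/2,100+v/2,127)))
for c,o,u in((S0,240,(118,258)),(S9,220,(256,258))): print('side tab top', s(pt(c,u[0]/5+o,u[1]/5+150,157)))
for x in (88,96,104,112): print(x,(px(W,[*(C+x*ex),157])-[0,100])*2)
st()"
python3 - <<'E'
import cv2
a=cv2.imread('pics/wrist9.png')[130:280,400:620]
cv2.imwrite('pics/w9c.png',cv2.resize(a,None,fx=3.6,fy=3.6,interpolation=cv2.INTER_CUBIC))
E
```

```text
hub [-0.4 -0.1]
[100.1  17.5] [95.3 10.7]
[104.3 -11.4] [100.  -21.7]
[98.1  3.7] [93.  -4.7]
[ 93.1 -11.5] [ 87.4 -21.7]
[105.8  17.5] [101.6  10.7]
side tab top [109.8  -7.9]
side tab top [94.1 -7.1]
88 [532.27855316 217.4133484 ]
96 [548.89557052 217.42994372]
104 [565.51305104 217.44653951]
112 [582.13099474 217.46313575]
t 14.625 S [1.399e+02 1.000e-01 2.286e+02] F [ 0.5  1.  -1. ] open 0.5118767903772365
```

View pics/w9c.png

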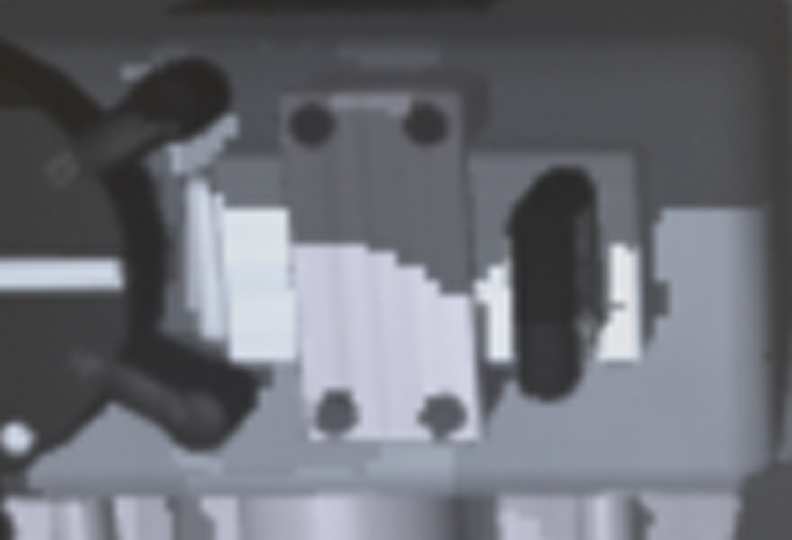

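The tab moved 15.7 mm in the side view, and in the wrist view its top centre is about 96 mm from the axis, where fully home should be 96. The TCP stalled at 112.6 mm (expected 113). The finger is 70 mm above everything and motionless, so I'm handing in.

```bash
python3 -c "
from h import *
st(); print(np.abs(robot.state()['joint_velocities']).max()); print(robot.job_done())"
```

```text
t 14.625 S [1.399e+02 1.000e-01 2.286e+02] F [ 0.5  1.  -1. ] open 0.5118767903772365
0.016377126364339502
the job is handed in; nothing more can be done
None
```

The dough sheeter is at its finishing setting and the lock bolt is home. I handed the job in at 14.6 s.

- **Wheel:** I flicked it three clicks clockwise with the shut fingertips, pushing on the lugs at the front edge. In the last wrist picture the rib points straight at the bolt, and it was not turned past that click.
- **Bolt:** I pushed the tab from behind until it stalled. Force on the tool rose from 6 to 12 N with only about 0.2 mm more motion. The side camera shows the tab moved 15.7 mm, and the wrist camera puts its top centre about 96 mm from the wheel axis, where fully home should be 96. The nose sits between the two lugs.
- **Side camera offset:** its absolute tab positions read about 2 mm low both before and after the push, within the stated calibration error.
- **Bystanders:** nothing was grasped. The scraper and glass look unmoved in the last pictures. The timer was not in those pictures, so I did not re-check it; the gripper passed well above it.
- **Finish:** the gripper is about 70 mm above the tab, nearly still, with only noise-level force.

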